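# Stand the incoming sample canisters in the check-in tray, heavy end down

## Task

Two closed sample canisters have just come in and lie on the grey mat. Stand both of them upright in the yellow check-in tray, beside the one that already stands there, each with its heavy end down: the ends look alike, so feel by lifting which end is the heavy one. The bumpers are domed, so a canister stands by itself only on its heavy end; the samples are fragile, so do not let any fall over in the tray, and leave the one already there where it stands.

Things in the scene. Friction and masses are not known exactly. Their poses are not given: they have to be found in the camera images.
- canister_a_mid (a point): Incoming canister A: octagonal blue plastic, 170 mm long over the two domed black rubber ends, 50 mm across flats, white paper band, equal grey lids: both ends look alike. Starts lying on a flat on the mat, within 0.45 rad of world y. This point: half-way along, on the long axis (25 mm above the mat as it lies, 85 mm above the floor as it stands). x: along its length, sign says nothing of the heavy end.
- canister_b_mid (a point): Incoming canister B: octagonal blue plastic, 170 mm long over the two domed black rubber ends, 50 mm across flats, white paper band, equal grey lids: both ends look alike. Starts lying on a flat on the mat, within 0.45 rad of world y. This point: half-way along, on the long axis (25 mm above the mat as it lies, 85 mm above the floor as it stands). x: along its length, sign says nothing of the heavy end.
- canister_a: Canister A itself, origin at the middle of the flat it first lies on, axes as for its centre. It weighs 0.4 to 0.6 kg; a steel sample pot is wedged at one end (a foam plug at the other) and does not shift, so its centre of mass lies 35 to 42 mm from the middle towards that end. Which end cannot be seen; it changes from start to start, separately for A and B.
- canister_b: Canister B itself, origin at the middle of the flat it first lies on, axes as for its centre. It weighs 0.4 to 0.6 kg; a steel sample pot is wedged at one end (a foam plug at the other) and does not shift, so its centre of mass lies 35 to 42 mm from the middle towards that end. Which end cannot be seen; it changes from start to start, separately for A and B.
- canister_c_mid (a point): Centre of a third canister of the same kind, already standing on its domed heavy end on the tray's floor, about half-way along the tray; z along its long axis, up. It tips over if it is bumped.
- tray_floor (a point): Centre of the upper face of the tray's floor. The yellow plastic tray is fixed to the bench: 200 mm (its x) by 370 mm (its y) outside, walls 5 mm thick, floor 5 mm thick, rim 22 mm above the bench. x and y along its sides, z up.
- tray: The yellow check-in tray, origin under the middle of its floor, on the bench; axes as for its floor's centre.
- mat: The grey rubber mat, 340 mm (its x) by 250 mm (its y), 3 mm thick, fixed flat on the bench, origin at the middle of its underside. The mat and the tray lie side by side, to the robot's left and right; which is on which side changes.
Not all that is in view belongs to the job. What is shaped like the canister_a but green is not meant.

How it is judged:
At the end, for the whole second after the job is handed in: Both incoming canisters stand by themselves on the tray's floor, within its walls, upright within 0.2 rad (their centres 76 to 92 mm above the tray's floor) and at rest (under 0.05 m/s); the third canister still stands upright within 0.2 rad and within 30 mm of where it was ((angle between canister_a_mid's own x axis and vertical below 0.2 rad or angle between canister_a_mid's own x axis and vertical above 2.94 rad) and x of canister_a_mid in the frame of tray_floor between -0.09 and 0.09 m and y of canister_a_mid in the frame of tray_floor between -0.175 and 0.175 m and z of canister_a_mid in the frame of tray_floor between 0.076 and 0.092 m and linear speed of each of canister_a, canister_b below 0.05 m/s and (angle between canister_b_mid's own x axis and vertical below 0.2 rad or angle between canister_b_mid's own x axis and vertical above 2.94 rad) and x of canister_b_mid in the frame of tray_floor between -0.09 and 0.09 m and y of canister_b_mid in the frame of tray_floor between -0.175 and 0.175 m and z of canister_b_mid in the frame of tray_floor between 0.076 and 0.092 m and angle between canister_c_mid's own z axis and vertical below 0.2 rad and distance of canister_c_mid from where it was at the start of the episode below 0.03 m); the robot touches nothing.
It fails at once if an incoming canister has fallen over in the tray (it touches the tray with its axis more than about 57 degrees from upright) ((angle between canister_a_mid's own x axis and vertical between 1 and 2.14 rad and contact force between canister_a and tray above 0.5 N) or (angle between canister_b_mid's own x axis and vertical between 1 and 2.14 rad and contact force between canister_b and tray above 0.5 N)).
It fails at once if the canister that already stands in the tray is knocked over (tilted more than 0.5 rad) or pushed more than 30 mm (angle between canister_c_mid's own z axis and vertical above 0.5 rad or distance of canister_c_mid from where it was at the start of the episode above 0.03 m).
It also fails if it takes over 72 s, if anything falls off the work surface, if the arm or the gripper's body presses on something with over 40 N, if the wrist force passes 120 N, or if a joint passes its speed limit or range.

## Robot

A 7-joint arm with a two-finger parallel gripper is mounted at the origin on the work surface. World frame = base frame: x ahead of the robot, y to its left, z up, the work surface at z = 0. Lengths are in m, angles in rad, forces in N, time in s.
With the tool pointing down it reaches from about 0.4 to 0.85 m from the base axis. Payload 10.4 kg.
Tool frame: the origin (TCP) lies at the very end of the fingers, on their centre line; the grasp point (between the pads) lies 19 mm behind it; z points along the fingers, y is the direction in which the jaws open and shut (so a half turn about z gives the same grasp; the last joint's range is limited). The gripper opens to 85 mm and grips with 20 to 120 N. Pads are 22 mm wide; open, the fingers measure 114 mm over their backs; the gripper's body (76 mm by 85 mm) begins 54 mm behind the grasp point. The pads swing forward as they close: fully open they stand 13 mm farther back than shut.
Start: joints at [-1.182, 0.332, -0.065, 1.46, 0.022, 1.35, -0.088], TCP at [0.25, 0.573, 0.231] pointing down, gripper open.
Joint ranges: [-2.6, 2.6], [-0.5, 2.12], [-1.47, 1.34], [0.16, 2.42], [-1.27, 4.41], [0.06, 2.06], [-2.6, 2.6]. Speed limits (rad/s): [2.22, 2.22, 2.79, 2.79, 3.14, 3.14, 3.14].

## Interface

Orientations are given as a unit quaternion [x, y, z, w].
In Python, from workcell import manip gives the robot as it stands.
- The arm moves only by the tool arm_command, never from a script. Its arguments are lists of equal length, an entry for each row: "slide": the shift along the tool's x, y, z in mm, a list of three; "turn": the turn about the tool's z in degrees; "grip": the closure, from 0 (fully open) to 1 (shut). In form: {"slide": [[tx, ty, tz], ...], "turn": [turn, ...], "grip": [grip, ...]}. A call has 1 to 10 rows; each row shifts and turns the commanded pose from where the row before left it, along the tool's axes as they then stand; what a row does not reach is not made up. A row lasts 1/12 s, in which the tool goes at most 41.7 mm and 7.16 degrees, less where a joint would pass 70% of its speed; a pose out of reach is approached as far as the arm can. A call with a gripper value outside its range is refused whole. The fingers move at their own pace and stop on an object; "newtons" is the grip in N (left out, the last holds). Time passes only in rows, so rows that do not move let the fingers close. It gives the time, the measured TCP pose, the force and the opening at its end, in the units of the state.
- manip.get_obs(): the state, without advancing time (a new reading comes with each control period).
- manip.camera(name): name is "scene" or "side" or "wrist"; returns the picture (420x560x3 uint8, blue, green, red); there is no depth.
- manip.camera_info(name): a dict with "fx", "fy", "cx", "cy" (pixels), "rvec" (rotation vector, rad) and "tvec" (3), from world to camera coordinates, as OpenCV has them. Camera axes: x right, y down, z forward; pixel columns grow to the right and rows downward; lengths in m; the calibration is good to about 2 mm. A picture is of the moment at which its call begins: read the wrist's pose just before it. camera_info takes no time and is no camera call; for the wrist camera it gives the pose at the moment of the call.
- manip.hand_in(): hands the job in, once; it reports no verdict.
Trained networks look in the newest picture that a camera, given by its name, has taken for a name from the list of things; names that differ only in an ending like _2 or _b are one class to them, and where a whole thing is asked for, a point or a joint stands for the part that bears it (a point fixed in the world has none). Each returns a list of dicts, best first, with "score" (0 to 1); they miss things now and then, are a little off and sometimes report something else, mostly with a low value. They report only what shows in the picture. A call takes as long as a camera call. They do not tell look-alikes from the thing itself.
- manip.cut_out(target, camera): "pixels" (420x560 bool, what is visible of it).
- manip.tip_of(target, camera): "xyz" ([x, y, z] in m, in the coordinates of the camera as it stood for that picture, good to about 4 mm: a listed point, or the origin of a listed thing).
The state is a dict: "clock": time; "joint_pos": joint angles; "joint_velocities": joint speeds; "tau": joint torques, N m; "position": TCP position; "ee_rot": TCP orientation; "ft_force": force on the tool from outside, world axes, zero at the start; "torque": the same for the moment, N m; "grip_width": opening from 0.0 (shut) to 1.0 (fully open).
Only numpy, scipy, OpenCV 4.12 (cv2) and the standard library are available. Lean on these libraries where they do the work, as an engineer would, in place of code of your own. Each camera call takes 0.05 s, during which the arm holds its last target.

## Working session

There is one attempt and no reset: what is moved stays moved. The work goes in short steps, Python scripts to look and compute and a tool call to move; the robot and the scene stay as the last step left them, time stands still between calls to the robot, and variables do not carry over. Pictures are saved under pics/ and viewed, and the job is handed in when it is done.

Besides the shell and the picture viewer there is one more tool, called after "Request:" as a command line: name --pt "numbers of a row" for each row, then --argument value for the rest. arm_command: Moves the arm, as the interface text tells. Its arguments: {"type":"object","properties":{"slide":{"type":"array","items":{"type":"array","items":{"type":"number"}}},"turn":{"type":"array","items":{"type":"number"}},"grip":{"type":"array","items":{"type":"number"}},"newtons":{"type":"number"}},"required":["slide","turn","grip"]}

```bash
ls; mkdir -p pics; cat > h.py <<'E'
import numpy as np, cv2
from scipy.spatial.transform import Rotation as R
from workcell import manip
def snap(cam,name):
    im=manip.camera(cam); cv2.imwrite(f'pics/{name}.png',im); return im
def w2c(cam):
    i=manip.camera_info(cam); Rm=cv2.Rodrigues(np.array(i['rvec'],float))[0]; return Rm,np.array(i['tvec'],float).ravel(),i
def toworld(cam,p):
    Rm,t,_=w2c(cam); return Rm.T@(np.array(p)-t)
def proj(cam,p):
    Rm,t,i=w2c(cam); q=Rm@np.array(p)+t; return np.array([i['fx']*q[0]/q[2]+i['cx'],i['fy']*q[1]/q[2]+i['cy']])
def ray(cam,uv,z):
    Rm,t,i=w2c(cam); d=Rm.T@np.array([(uv[0]-i['cx'])/i['fx'],(uv[1]-i['cy'])/i['fy'],1]); c=-Rm.T@t
    return c+d*(z-c[2])/d[2]
E
python3 - <<'E'
from h import *
np.set_printoptions(precision=4,suppress=True)
print(manip.get_obs())
for c in ('scene','side','wrist'):
    snap(c,c+'0')
    Rm,t,i=w2c(c); print(c,-Rm.T@t,Rm[2],i['fx'])
    for tg in ('canister_a_mid','canister_c_mid','tray_floor','mat'):
        for d in manip.tip_of(tg,c): print(tg,d['score'],toworld(c,d['xyz']),proj(c,toworld(c,d['xyz'])))
E
```

```text
pics
{'clock': 0.0, 'joint_pos': array([-1.1816,  0.3329, -0.0647,  1.461 ,  0.0216,  1.3499, -0.0884]), 'joint_velocities': array([-0.0005, -0.001 ,  0.0002,  0.0009,  0.0014, -0.0022, -0.0013]), 'tau': array([ -0.0006, -62.5435,   0.049 , -39.161 ,   0.0163,   0.0098,
         0.    ]), 'position': array([0.25  , 0.5724, 0.2305]), 'ee_rot': array([ 0.2044,  0.9789, -0.0007, -0.0001]), 'ft_force': array([-0.9936,  0.7193,  0.3617]), 'torque': array([ 0.0023, -0.0106,  0.0318]), 'grip_width': 0.9976073914880367}
scene [0.9287 0.5201 0.7056] [-0.5273 -0.5532 -0.6449] 395.51793518877366
canister_a_mid 0.97 [0.2357 0.2666 0.0254] [417.3677 257.1643]
canister_a_mid 0.89 [0.4494 0.1798 0.0242] [330.2458 282.8287]
canister_c_mid 0.64 [ 0.5771 -0.236   0.0875] [176.4626 197.7391]
tray_floor 0.87 [ 0.5501 -0.2449  0.0079] [187.9092 215.455 ]
mat 0.96 [ 0.5335  0.1769 -0.001 ] [302.0711 309.8543]
side [ 0.0234 -0.776   0.6653] [ 0.3821  0.7283 -0.5688] 418.1825069816718
canister_a_mid 0.94 [0.4485 0.1782 0.0287] [262.3866 181.026 ]
canister_a_mid 0.8 [0.2326 0.2654 0.0233] [181.6812 187.9772]
canister_c_mid 0.79 [ 0.578  -0.2353  0.0882] [393.4054 227.932 ]
tray_floor 0.57 [ 0.5528 -0.2435  0.0058] [382.3731 261.31  ]
mat 0.65 [0.537  0.1857 0.0002] [287.932  180.5069]
wrist [0.1851 0.6024 0.3735] [ 0.2566 -0.1131 -0.9599] 332.0318817484461
canister_a_mid 0.8 [0.2407 0.2697 0.0295] [ 36.9454 284.4112]
```

View pics/scene0.png

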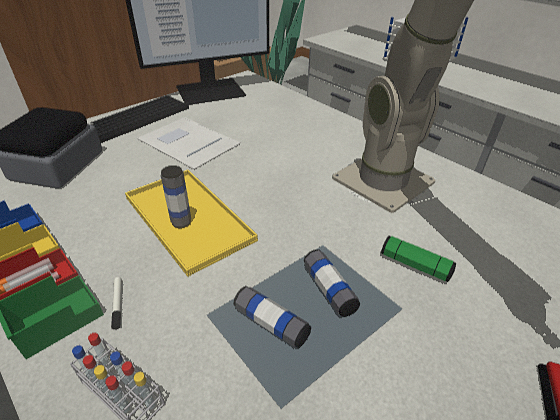

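View pics/side0.png

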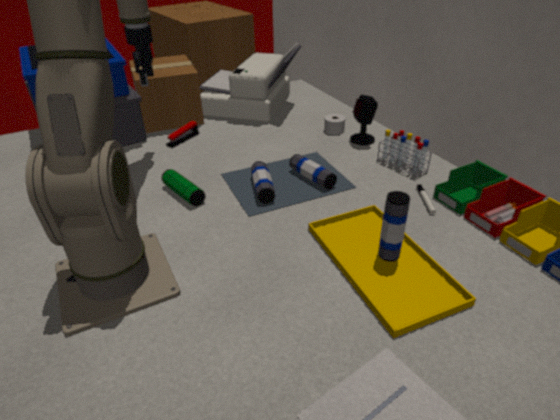

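View pics/wrist0.png

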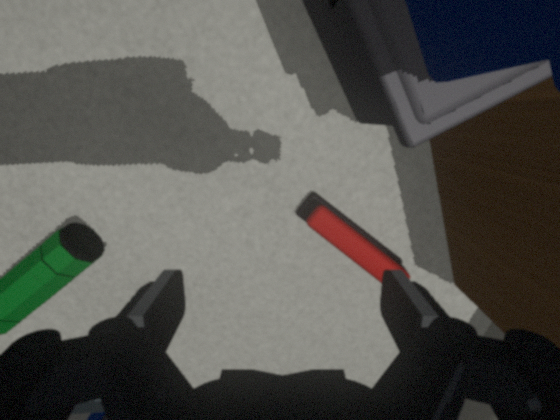

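Green one at scene pixel (418,258) is the look-alike. Blue ones lying on the mat, at (330,283) and (272,317), fit A and B, and the standing one at (175,197) is C. Next I'll measure the axes.

```bash
python3 - <<'E'
from h import *
np.set_printoptions(precision=4,suppress=True)
im=snap('scene','scene1'); 
cv2.imwrite('pics/crop1.png',cv2.resize(im[160:380,110:480],None,fx=2.1,fy=2.1,interpolation=cv2.INTER_CUBIC))
for c in ('scene','side'):
    if c=='side': im=snap('side','side1')
    hsv=cv2.cvtColor(im,cv2.COLOR_BGR2HSV)
    for tg in ('canister_a','canister_b'):
        for d in manip.cut_out(tg,c):
            m=d['pixels']; ys,xs=np.where(m)
            # axis from mask PCA endpoints
            P=np.c_[xs,ys].astype(float); mu=P.mean(0); _,_,V=np.linalg.svd(P-mu,full_matrices=False); s=(P-mu)@V[0]
            e=[mu+V[0]*np.percentile(s,q) for q in (1,99)]
            w=[ray(c,x,.028) for x in e]
            g=((hsv[...,0]>45)&(hsv[...,0]<80)&(hsv[...,1]>120)&m).sum()/m.sum()
            print(c,tg,round(d['score'],2),m.sum(),'green',round(g,2),'px',mu,'w',w[0][:2],w[1][:2],'mid',(w[0]+w[1])[:2]/2,'yaw',np.arctan2(*(w[1]-w[0])[[1,0]]))
    for tg in ('canister_b_mid','canister_a_mid'):
        for d in manip.tip_of(tg,c): print(tg,d['score'],toworld(c,d['xyz']))
    for d in manip.cut_out('tray',c):
        m=d['pixels'].astype(np.uint8); cn=max(cv2.findContours(m,0,2)[0],key=cv2.contourArea)
        r=cv2.approxPolyDP(cn,8,True)[:,0]; print(c,'tray',[list(ray(c,x,.022)[:2].round(3)) for x in r])
E
```

```text
scene canister_a 0.83 2117 green 0.0 px [272.4091 315.9221] w [0.621  0.0707] [0.5913 0.2413] mid [0.6062 0.156 ] yaw 1.7432419125234613
scene canister_a 0.68 1599 green 0.84 px [418.4484 257.6354] w [0.2594 0.1873] [0.218  0.3464] mid [0.2387 0.2669] yaw 1.8253696516607598
scene canister_a 0.65 1756 green 0.0 px [331.496  282.7164] w [0.4193 0.087 ] [0.4749 0.2625] mid [0.4471 0.1747] yaw 1.2643054059215273
scene canister_b 0.83 2117 green 0.0 px [272.4091 315.9221] w [0.621  0.0707] [0.5913 0.2413] mid [0.6062 0.156 ] yaw 1.7432419125234613
scene canister_b 0.68 1599 green 0.84 px [418.4484 257.6354] w [0.2594 0.1873] [0.218  0.3464] mid [0.2387 0.2669] yaw 1.8253696516607598
scene canister_b 0.65 1756 green 0.0 px [331.496  282.7164] w [0.4193 0.087 ] [0.4749 0.2625] mid [0.4471 0.1747] yaw 1.2643054059215273
canister_b_mid 0.59 [0.6053 0.1602 0.0316]
canister_b_mid 0.59 [0.451  0.1817 0.0271]
canister_a_mid 0.87 [0.2339 0.2668 0.0219]
canister_a_mid 0.74 [0.4505 0.18   0.0272]
scene tray [[np.float64(0.628), np.float64(-0.436)], [np.float64(0.671), np.float64(-0.056)], [np.float6
[... 998 characters left out ...]
.7785 171.5412] w [0.5847 0.2546] [0.6239 0.0671] mid [0.6043 0.1608] yaw -1.3646008082488794
side canister_b 0.62 875 green 0.67 px [182.9371 187.016 ] w [0.2088 0.3657] [0.2601 0.1664] mid [0.2345 0.266 ] yaw -1.3184327917362584
canister_b_mid 0.57 [0.6052 0.1592 0.0261]
canister_b_mid 0.5 [ 0.5344  0.1908 -0.001 ]
canister_a_mid 0.89 [0.4483 0.176  0.0288]
canister_a_mid 0.74 [0.2328 0.2678 0.0254]
side tray [[np.float64(0.464), np.float64(-0.056)], [np.float64(0.426), np.float64(-0.428)], [np.float64(0.628), np.float64(-0.439)], [np.float64(0.656), np.float64(-0.2)], [np.float64(0.582), np.float64(-0.263)], [np.float64(0.544), np.float64(-0.254)], [np.float64(0.664), np.float64(-0.071)]]
```

View pics/crop1.png

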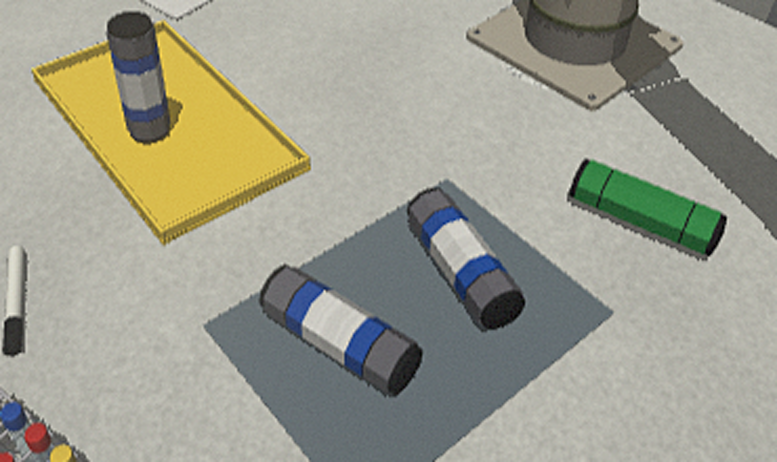

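Crop confirms the two blue banded canisters on the mat: A at mid (0.450, 0.179), yaw about 1.255, and B at mid (0.605, 0.159), yaw about 1.76. The green one is excluded. I'm moving over A.

Request:
arm_command --pt "-28.4 -23.3 2" --pt "-28.4 -23.3 2" --pt "-28.4 -23.3 2" --pt "-28.4 -23.3 2" --pt "-28.4 -23.3 2" --pt "-28.4 -23.3 2" --pt "-28.4 -23.3 2" --pt "-28.4 -23.3 2" --pt "-28.4 -23.3 2" --pt "-28.4 -23.3 2" --turn '[0, 0, 0, 0, 0, 0, 0, 0, 0, 0]' --grip '[0, 0, 0, 0, 0, 0, 0, 0, 0, 0]' --newtons 60

```text
clock: 2.18
position: [0.4177, 0.2439, 0.2115]
ee_rot: [0.204, 0.979, 0.0, 0.0]
ft_force: [0.1, 0.4, -0.0]
grip_width: 1.001
```

Request:
arm_command --pt "-28.4 -23.3 2" --pt "-28.4 -23.3 2" --pt "0 0 0" --pt "0 0 0" --pt "0 0 0" --pt "0 0 0" --pt "0 0 0" --pt "0 0 0" --pt "0 0 0" --pt "0 0 0" --turn '[0, 0, 7.1, 7.1, 7.1, 7.1, 7.1, 7.1, 7.1, 7.1]' --grip '[0, 0, 0, 0, 0, 0, 0, 0, 0, 0]'

```text
clock: 3.02
position: [0.4506, 0.1802, 0.2075]
ee_rot: [0.648, 0.762, 0.0, -0.0]
ft_force: [0.4, 0.5, 0.2]
grip_width: 0.997
```

Request:
arm_command --pt "0 0 0" --pt "0 0 0" --pt "0 0 0" --pt "0 0 0" --pt "0 0 0" --turn '[7.0, 7.0, 7.0, 6.7, 0]' --grip '[0, 0, 0, 0, 0]'

```text
clock: 3.43
position: [0.4506, 0.1802, 0.2074]
ee_rot: [0.811, 0.585, 0.0, -0.0]
ft_force: [0.2, -0.6, 0.4]
grip_width: 1.003
```

```bash
cat >> h.py <<'E'
def state():
    o=manip.get_obs(); Rm=R.from_quat(o['ee_rot']).as_matrix()
    return o['position'],Rm,o
def delta(target,axis_yaw=None):
    p,Rm,o=state(); d=Rm.T@(np.array(target)-p)*1000
    a=np.arctan2(Rm[1,0],Rm[0,0]); s=''
    if axis_yaw is not None:
        e=(axis_yaw-a+np.pi/2)%np.pi-np.pi/2
        s=f'turn deg {-np.degrees(e):.1f}'
    print('pos',p.round(4),'xang',round(a,3),'slide mm',d.round(1),s,'F',o['ft_force'].round(2),'T',o['torque'].round(3),'w',round(o['grip_width'],3),'t',round(o['clock'],2))
E
python3 - <<'E'
from h import *
np.set_printoptions(precision=4,suppress=True)
im=snap('wrist','w1')
for d in manip.tip_of('canister_a_mid','wrist'): print(d['score'],toworld('wrist',d['xyz']))
for d in manip.cut_out('canister_a','wrist'):
    m=d['pixels']; ys,xs=np.where(m); P=np.c_[xs,ys]; r=cv2.minAreaRect(P.astype(np.float32)); b=cv2.boxPoints(r)
    W=[ray('wrist',x,.028)[:2] for x in b]; print(d['score'],m.sum(),r,np.array(W))
E
```

```text
0.83 [0.4492 0.1763 0.0235]
0.72 [0.2408 0.2648 0.0257]
0.77 10868 ((443.70172119140625, 162.23123168945312), (178.7061004638672, 66.9278335571289), 66.25050354003906) [[0.5613 0.2421]
 [0.6186 0.2474]
 [0.6608 0.0716]
 [0.5959 0.0611]]
0.72 8806 ((279.0, 193.0), (174.0, 54.0), 90.0) [[0.4493 0.2672]
 [0.4966 0.2519]
 [0.4456 0.0822]
 [0.3906 0.1   ]]
0.67 9368 ((44.879669189453125, 173.8754425048828), (186.4619903564453, 61.658111572265625), 50.38931655883789) [[0.1871 0.3371]
 [0.2472 0.3536]
 [0.2905 0.1962]
 [0.224  0.1717]]
```

View pics/w1.png

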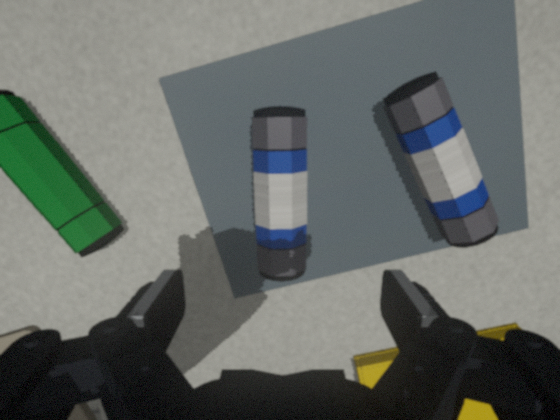

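The wrist view shows A centred between the fingers, axis vertical in the picture at column 280, rows 107–278. I'll descend, grip it in the middle and lift a little to feel which end is heavy.

Request:
arm_command --pt "0 0 35" --pt "0 0 35" --pt "0 0 35" --pt "0 0 35" --pt "0 0 30" --pt "0 0 15" --pt "0 0 10" --pt "0 0 0" --pt "0 0 0" --pt "0 0 0" --turn '[0, 0, 0, 0, 0, 0, 0, 0, 0, 0]' --grip '[0, 0, 0, 0, 0, 0, 0, 0, 1, 1]' --newtons 100

```text
clock: 4.42
position: [0.4515, 0.1806, 0.0136]
ee_rot: [0.809, 0.587, 0.001, 0.0]
ft_force: [-0.4, 0.9, 1.6]
grip_width: 0.745
```

Request:
arm_command --pt "0 0 0" --pt "0 0 0" --pt "0 0 0" --pt "0 0 0" --turn '[0, 0, 0, 0]' --grip '[1, 1, 1, 1]'

```text
clock: 4.75
position: [0.4515, 0.1808, 0.0141]
ee_rot: [0.809, 0.587, 0.001, -0.0]
ft_force: [-3.1, -0.4, 10.4]
grip_width: 0.568
```

```bash
python3 -c "
from h import *
delta([0.45,0.178,0.05],1.255)"
```

```text
pos [0.4515 0.1808 0.0141] xang 1.255 slide mm [ -3.1  -0.5 -35.9] turn deg 0.0 F [-3.06 -0.41 10.42] T [-0.169  0.686 -0.08 ] w 0.568 t 4.75
```

Request:
arm_command --pt "0 0 -10" --pt "0 0 -15" --pt "0 0 -15" --pt "0 0 -5" --pt "0 0 0" --pt "0 0 0" --turn '[0, 0, 0, 0, 0, 0]' --grip '[1, 1, 1, 1, 1, 1]'

```text
clock: 5.25
position: [0.4505, 0.1802, 0.0573]
ee_rot: [0.809, 0.587, 0.0, -0.0]
ft_force: [0.1, 0.7, -5.0]
grip_width: 0.563
```

```bash
python3 -c "
from h import *
delta([0.45,0.178,0.05],1.255); snap('wrist','w2'); delta([0.45,0.178,0.05],1.255)
im=snap('scene','s2');cv2.imwrite('pics/s2c.png',cv2.resize(im[200:380,200:440],None,fx=2.5,fy=2.5))"
```

```text
pos [0.4505 0.1802 0.0573] xang 1.255 slide mm [-2.3  0.2  7.3] turn deg 0.0 F [ 0.1   0.66 -4.99] T [ 0.255 -0.105  0.02 ] w 0.563 t 5.25
pos [0.4501 0.18   0.0568] xang 1.255 slide mm [-1.9  0.5  6.8] turn deg 0.0 F [ 0.19 -0.21 -4.81] T [ 0.252 -0.077  0.01 ] w 0.564 t 5.3
```

View pics/s2c.png

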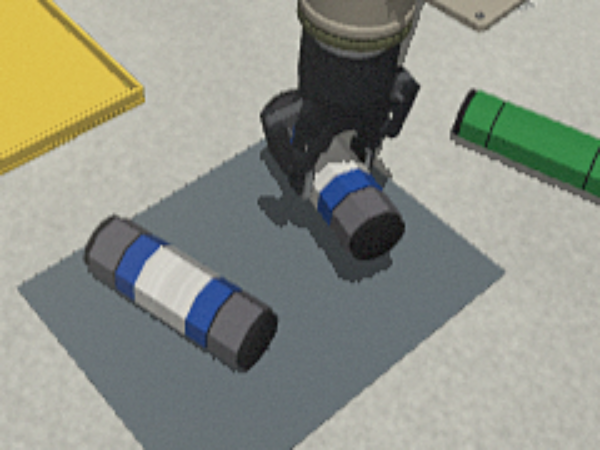

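Weight is about 4.9 N, and the moment (+0.255, −0.09) puts the load about 45–50 mm toward −tool x. So A's heavy end is the −y end. I'll set it down and regrip toward the light end (+x), then use a light grip so it can pivot.

Request:
arm_command --pt "0 0 15" --pt "0 0 15" --pt "0 0 9" --pt "0 0 4" --pt "0 0 0" --pt "0 0 0" --pt "0 0 0" --pt "15 0 0" --pt "16 0 0" --pt "15 0 0" --turn '[0, 0, 0, 0, 0, 0, 0, 0, 0, 0]' --grip '[1, 1, 1, 1, 0, 0, 0, 0, 0, 0]'

```text
clock: 6.18
position: [0.4655, 0.2255, 0.0147]
ee_rot: [0.809, 0.587, 0.001, -0.0]
ft_force: [0.4, -0.3, -0.2]
grip_width: 1.002
```

Request:
arm_command --pt "0 0 0" --pt "0 0 0" --pt "0 0 0" --pt "0 0 0" --pt "0 0 0" --pt "0 0 0" --pt "0 0 0" --turn '[0, 0, 0, 0, 0, 0, 0]' --grip '[0, 1, 1, 1, 1, 1, 1]' --newtons 20

```text
clock: 6.77
position: [0.4647, 0.2233, 0.0144]
ee_rot: [0.81, 0.587, -0.0, -0.0]
ft_force: [-2.1, -1.8, 3.5]
grip_width: 0.581
```

Request:
arm_command --pt "-0.5 0 -12" --pt "-1.1 0 -12" --pt "-2 0 -10" --pt "-2.9 0 -10" --pt "-3.7 0 -10" --pt "-4.3 0 -9" --pt "-5 0 -8" --pt "-5.9 0 -8" --pt "-6.5 0 -7" --pt "-7.1 0 -7" --turn '[0, 0, 0, 0, 0, 0, 0, 0, 0, 0]' --grip '[1, 1, 1, 1, 1, 1, 1, 1, 1, 1]'

```text
clock: 7.6
position: [0.4524, 0.1861, 0.1079]
ee_rot: [0.809, 0.587, -0.0, -0.0]
ft_force: [-0.0, 0.9, -5.1]
grip_width: 0.581
```

```bash
python3 -c "
from h import *
delta([0.45,0.178,0.05],1.255)
im=snap('scene','s3');cv2.imwrite('pics/s3c.png',cv2.resize(im[180:380,200:440],None,fx=2.5,fy=2.5))"
```

```text
pos [0.4524 0.1861 0.1079] xang 1.255 slide mm [-8.5  0.3 57.9] turn deg 0.0 F [-0.02  0.88 -5.13] T [ 0.18  -0.121  0.034] w 0.581 t 7.6
```

View pics/s3c.png

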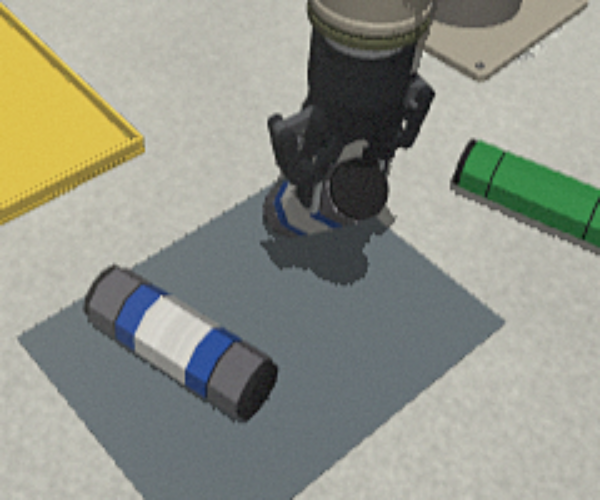

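The canister pivots in the grip as intended, heavy end down. I'll continue the arc.

Request:
arm_command --pt "-8 0 -5" --pt "-8 0 -5" --pt "-9 0 -4" --pt "-9 0 -4" --pt "-9.5 0 -2" --pt "-10 0 -2" --pt "-10 0 0" --pt "-10 0 0" --pt "-10 0 0" --pt "0 0 0" --turn '[0, 0, 0, 0, 0, 0, 0, 0, 0, 0]' --grip '[1, 1, 1, 1, 1, 1, 1, 1, 1, 1]'

```text
clock: 8.48
position: [0.4261, 0.1051, 0.129]
ee_rot: [0.81, 0.586, -0.001, -0.0]
ft_force: [1.1, -0.2, -6.4]
grip_width: 0.585
```

```bash
python3 -c "
from h import *
delta([0.45,0.178,0.05],1.255)
im=snap('scene','s4');a=cv2.resize(im[120:330,230:430],None,fx=2,fy=2)
im=snap('side','d4');b=cv2.resize(im[40:250,160:360],None,fx=2,fy=2)
cv2.imwrite('pics/c4.png',np.hstack([a,b]))
delta([0.45,0.178,0.05],1.255)"
```

```text
pos [0.4261 0.1051 0.129 ] xang 1.253 slide mm [76.8 -0.  78.9] turn deg -0.1 F [ 1.11 -0.16 -6.41] T [ 0.23  -0.065 -0.052] w 0.585 t 8.48
pos [0.4268 0.1073 0.1293] xang 1.254 slide mm [74.4  0.1 79.3] turn deg -0.0 F [ 0.5  -0.05 -5.76] T [ 0.288 -0.116  0.016] w 0.581 t 8.58
```

View pics/c4.png

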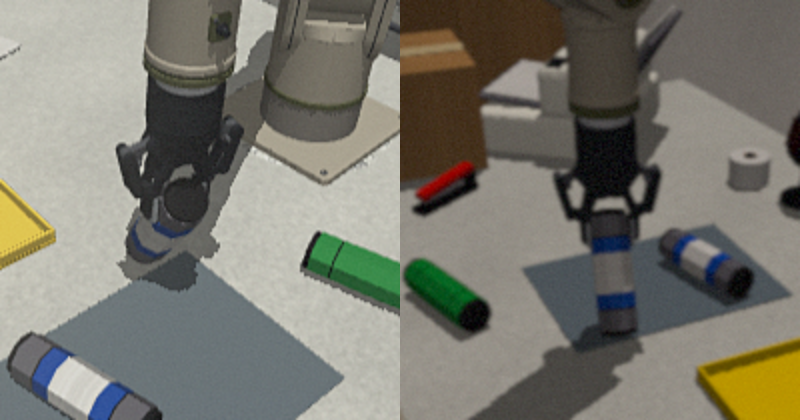

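```bash
cat >> h.py <<'E'
def tiltview():
    p,Rm,o=state(); G=p+np.array([0,0,.019]); ux=Rm[:,0]
    for th in range(20,115,10):
        t=np.radians(th); d=-np.cos(t)*ux+np.array([0,0,-np.sin(t)])
        print(th,'side bot/top',proj('side',G+.133*d).round(0),proj('side',G-.037*d).round(0),'scene',proj('scene',G+.133*d).round(0),proj('scene',G-.037*d).round(0),'zbot',round((G+.133*d)[2],3))
E
python3 -c "
from h import *
tiltview()
a=cv2.imread('pics/d4.png')[120:230,210:330];b=cv2.imread('pics/s4.png')[180:270,270:370]
cv2.imwrite('pics/c5.png',np.hstack([cv2.resize(a,(480,440)),cv2.resize(b,(320,288)) if 0 else cv2.resize(b,(300,440))]))"
```

```text
20 side bot/top [272. 197.] [263. 146.] scene [292. 204.] [326. 226.] zbot 0.103
30 side bot/top [272. 202.] [263. 145.] scene [293. 213.] [326. 223.] zbot 0.082
40 side bot/top [271. 205.] [263. 143.] scene [295. 222.] [325. 220.] zbot 0.063
50 side bot/top [271. 207.] [263. 143.] scene [298. 231.] [324. 217.] zbot 0.046
60 side bot/top [270. 207.] [263. 142.] scene [301. 239.] [323. 214.] zbot 0.033
70 side bot/top [269. 205.] [263. 142.] scene [305. 248.] [322. 211.] zbot 0.023
80 side bot/top [268. 203.] [264. 143.] scene [309. 256.] [321. 209.] zbot 0.017
90 side bot/top [267. 199.] [264. 144.] scene [313. 263.] [319. 207.] zbot 0.015
100 side bot/top [265. 194.] [264. 145.] scene [318. 269.] [318. 205.] zbot 0.017
110 side bot/top [264. 188.] [265. 147.] scene [323. 274.] [316. 204.] zbot 0.023
```

View pics/c5.png

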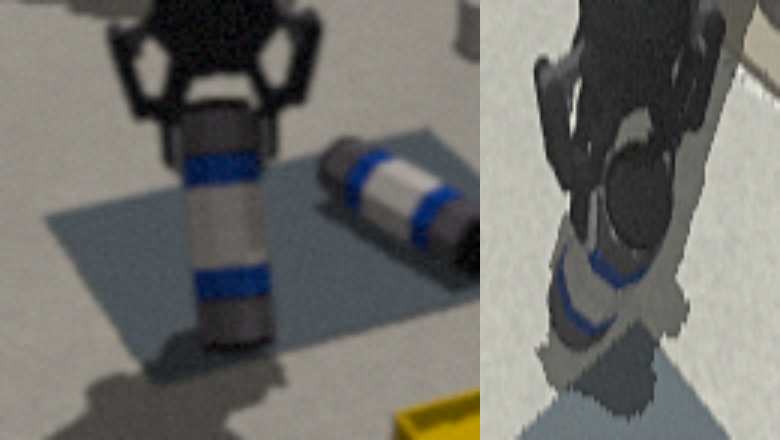

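A is stuck by pad friction at about 45°. I'll lift quickly, so inertia helps it swing the rest of the way.

Request:
arm_command --pt "0 0 -41" --pt "0 0 -20" --pt "0 0 0" --pt "0 0 0" --turn '[0, 0, 0, 0]' --grip '[1, 1, 1, 1]'

```text
clock: 8.92
position: [0.4274, 0.1083, 0.1907]
ee_rot: [0.809, 0.587, 0.001, 0.0]
ft_force: [-0.7, -0.4, -5.6]
grip_width: 0.58
```

```bash
python3 -c "
from h import *
delta([0.45,0.178,0.05],1.255)
im=snap('scene','s6');a=cv2.resize(im[120:330,230:430],None,fx=2,fy=2)
cv2.imwrite('pics/c6.png',a)
tiltview()"
```

```text
pos [0.4274 0.1083 0.1907] xang 1.256 slide mm [ 73.1  -0.3 140.9] turn deg 0.1 F [-0.68 -0.45 -5.56] T [-0.021  0.063 -0.014] w 0.58 t 8.92
20 side bot/top [271. 176.] [261. 125.] scene [293. 184.] [329. 203.] zbot 0.163
30 side bot/top [271. 181.] [262. 123.] scene [294. 193.] [329. 200.] zbot 0.142
40 side bot/top [270. 185.] [262. 122.] scene [297. 203.] [328. 197.] zbot 0.123
50 side bot/top [270. 187.] [262. 121.] scene [299. 212.] [327. 194.] zbot 0.107
60 side bot/top [269. 188.] [262. 120.] scene [303. 221.] [326. 191.] zbot 0.093
70 side bot/top [268. 186.] [262. 120.] scene [307. 230.] [325. 188.] zbot 0.084
80 side bot/top [267. 184.] [263. 121.] scene [311. 237.] [323. 186.] zbot 0.078
90 side bot/top [266. 180.] [263. 122.] scene [316. 245.] [322. 184.] zbot 0.076
100 side bot/top [264. 175.] [263. 123.] scene [321. 251.] [320. 182.] zbot 0.078
110 side bot/top [263. 169.] [264. 124.] scene [326. 255.] [319. 181.] zbot 0.084
```

View pics/c6.png

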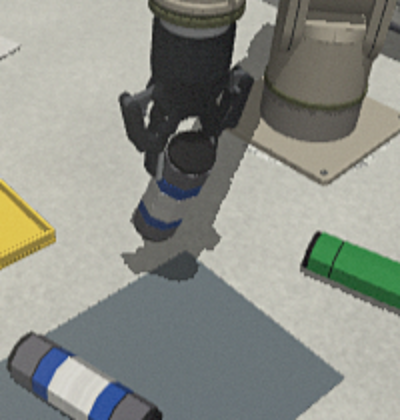

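Request:
arm_command --pt "0 0 6" --pt "0 0 12" --pt "0 0 12" --pt "0 0 12" --pt "0 0 8" --pt "0 0 0" --pt "0 0 -41" --pt "0 0 -15" --pt "0 0 0" --pt "0 0 0" --turn '[0, 0, 0, 0, 0, 0, 0, 0, 0, 0]' --grip '[1, 1, 1, 1, 1, 1, 1, 1, 1, 1]'

```text
clock: 9.8
position: [0.4271, 0.1076, 0.1964]
ee_rot: [0.809, 0.587, 0.001, 0.0]
ft_force: [0.0, -0.2, -6.9]
grip_width: 0.58
```

Request:
arm_command --pt "0 0 6" --pt "0 0 12" --pt "0 0 12" --pt "0 0 12" --pt "0 0 8" --pt "0 0 0" --pt "0 0 -41" --pt "0 0 -15" --pt "0 0 0" --pt "0 0 0" --turn '[0, 0, 0, 0, 0, 0, 0, 0, 0, 0]' --grip '[1, 1, 1, 1, 1, 1, 1, 1, 1, 1]'

```text
clock: 10.63
position: [0.427, 0.1076, 0.2023]
ee_rot: [0.809, 0.587, 0.001, -0.0]
ft_force: [0.3, -0.7, -6.0]
grip_width: 0.575
```

```bash
python3 -c "
from h import *
delta([0.45,0.178,0.05],1.255)
im=snap('scene','s7');a=cv2.resize(im[120:330,230:430],None,fx=2,fy=2)
im=snap('wrist','w7')
cv2.imwrite('pics/c7.png',np.hstack([a,im[:,:]]) )
tiltview()" | grep -v '^[23]0'
```

```text
pos [0.427  0.1076 0.2023] xang 1.255 slide mm [ 7.390e+01 -1.000e-01  1.524e+02] turn deg 0.0 F [ 0.31 -0.71 -6.01] T [0.027 0.071 0.018] w 0.575 t 10.63
40 side bot/top [270. 181.] [261. 118.] scene [297. 199.] [329. 192.] zbot 0.134
50 side bot/top [269. 183.] [261. 117.] scene [300. 208.] [328. 189.] zbot 0.118
60 side bot/top [269. 184.] [262. 116.] scene [303. 217.] [327. 186.] zbot 0.105
70 side bot/top [268. 183.] [262. 116.] scene [307. 226.] [325. 183.] zbot 0.095
80 side bot/top [266. 180.] [262. 117.] scene [311. 234.] [324. 181.] zbot 0.089
90 side bot/top [265. 177.] [263. 117.] scene [316. 241.] [322. 179.] zbot 0.087
100 side bot/top [264. 172.] [263. 119.] scene [321. 247.] [321. 177.] zbot 0.089
110 side bot/top [263. 166.] [263. 120.] scene [326. 251.] [319. 176.] zbot 0.095
```

View pics/c7.png

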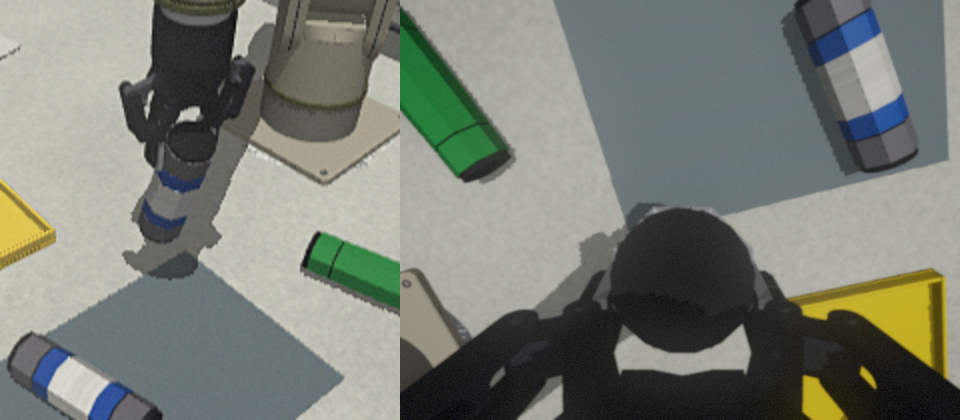

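Request:
arm_command --pt "0 0 -41" --pt "0 0 -30" --pt "0 0 -15" --pt "0 0 0" --pt "0 0 -41" --pt "0 0 -15" --pt "0 0 0" --pt "0 0 0" --turn '[0, 0, 0, 0, 0, 0, 0, 0]' --grip '[1, 1, 1, 1, 1, 1, 1, 1]'

```text
clock: 11.4
position: [0.4266, 0.1074, 0.3422]
ee_rot: [0.809, 0.587, -0.001, -0.0]
ft_force: [-0.0, -0.3, -6.7]
grip_width: 0.578
```

Request:
arm_command --pt "-40 0 0" --pt "-40 0 0" --pt "-36 0 0" --pt "-31 0 0" --pt "-26 0 0" --pt "-21 0 0" --pt "-16 0 0" --pt "-11 0 0" --pt "-6 0 0" --pt "0 0 0" --turn '[0, 0, 0, 0, 0, 0, 0, 0, 0, 0]' --grip '[1, 1, 1, 1, 1, 1, 1, 1, 1, 1]'

```text
clock: 12.23
position: [0.3558, -0.1089, 0.3431]
ee_rot: [0.81, 0.587, -0.001, -0.001]
ft_force: [-0.1, 0.9, -6.2]
grip_width: 0.581
```

```bash
python3 -c "
from h import *
delta([0.517,-0.354,0.3],None)
im=snap('scene','s8')
im2=snap('side','d8')
cv2.imwrite('pics/c8.png',np.hstack([im[0:260,100:420],im2[0:260,160:480]]) )
tiltview()" | grep -v '^[23]0'
```

```text
pos [ 0.3558 -0.1089  0.3431] xang 1.254 slide mm [-182.7  229.6   42.8]  F [-0.15  0.93 -6.25] T [-0.003 -0.064  0.021] w 0.581 t 12.23
40 side bot/top [286. 178.] [273.  94.] scene [259. 103.] [282.  79.] zbot 0.277
50 side bot/top [285. 181.] [274.  92.] scene [262. 112.] [281.  76.] zbot 0.261
60 side bot/top [283. 182.] [274.  91.] scene [265. 120.] [280.  73.] zbot 0.247
70 side bot/top [281. 180.] [274.  91.] scene [268. 127.] [279.  71.] zbot 0.238
80 side bot/top [279. 177.] [275.  91.] scene [272. 134.] [277.  69.] zbot 0.232
90 side bot/top [278. 172.] [275.  92.] scene [276. 139.] [276.  68.] zbot 0.23
100 side bot/top [276. 166.] [276.  93.] scene [280. 142.] [275.  67.] zbot 0.232
110 side bot/top [274. 159.] [277.  96.] scene [284. 145.] [274.  67.] zbot 0.238
```

View pics/c8.png

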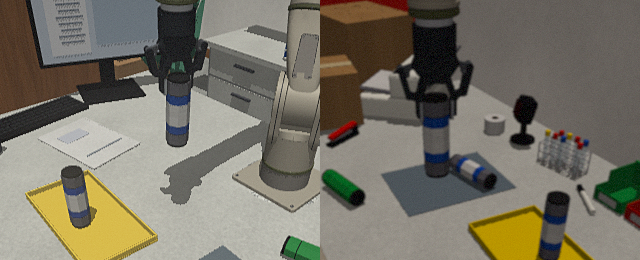

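A now hangs vertical: top at (278,80) and bottom at (277,140) in scene. I'll clamp firmly and carry it over the far end of the tray.

Request:
arm_command --pt "0 0 0" --pt "-9 11 0" --pt "-18 23 0" --pt "-25 31 0" --pt "-25 31 0" --pt "-25 31 0" --pt "-25 31 0" --pt "-25 31 0" --pt "-20 26 0" --pt "-11 15 0" --turn '[0, 0, 0, 0, 0, 0, 0, 0, 0, 0]' --grip '[1, 1, 1, 1, 1, 1, 1, 1, 1, 1]' --newtons 80

```text
clock: 13.17
position: [0.5153, -0.3462, 0.3418]
ee_rot: [0.809, 0.588, -0.002, -0.001]
ft_force: [0.1, 1.4, -5.5]
grip_width: 0.57
```

Request:
arm_command --pt "0 0 10" --pt "0 0 20" --pt "0 0 25" --pt "0 0 25" --pt "0 0 25" --pt "0 0 20" --pt "0 0 15" --pt "0 0 0" --pt "0 0 0" --turn '[0, 0, 0, 0, 0, 0, 0, 0, 0]' --grip '[1, 1, 1, 1, 1, 1, 1, 1, 1]'

```text
clock: 13.92
position: [0.5129, -0.3435, 0.2037]
ee_rot: [0.809, 0.587, -0.0, -0.002]
ft_force: [-0.4, -0.6, -5.0]
grip_width: 0.572
```

```bash
python3 -c "
from h import *
delta([0.517,-0.354,0.118],None)
im=snap('scene','s9')
im2=snap('side','d9')
cv2.imwrite('pics/c9.png',cv2.resize(np.hstack([im[60:320,60:320],im2[100:360,240:500]]),None,fx=1.5,fy=1.5) )
tiltview()" | grep -v '^[23456]0'
```

```text
pos [ 0.5129 -0.3435  0.2037] xang 1.255 slide mm [-8.8  7.4 85.7]  F [-0.45 -0.58 -5.  ] T [-0.034  0.02  -0.016] w 0.572 t 13.92
70 side bot/top [415. 279.] [416. 192.] scene [171. 159.] [166. 115.] zbot 0.099
80 side bot/top [409. 273.] [417. 193.] scene [173. 164.] [166. 113.] zbot 0.093
90 side bot/top [404. 266.] [419. 194.] scene [175. 169.] [165. 112.] zbot 0.091
100 side bot/top [400. 258.] [421. 197.] scene [177. 173.] [164. 111.] zbot 0.094
110 side bot/top [396. 248.] [422. 199.] scene [179. 175.] [164. 111.] zbot 0.1
```

View pics/c9.png

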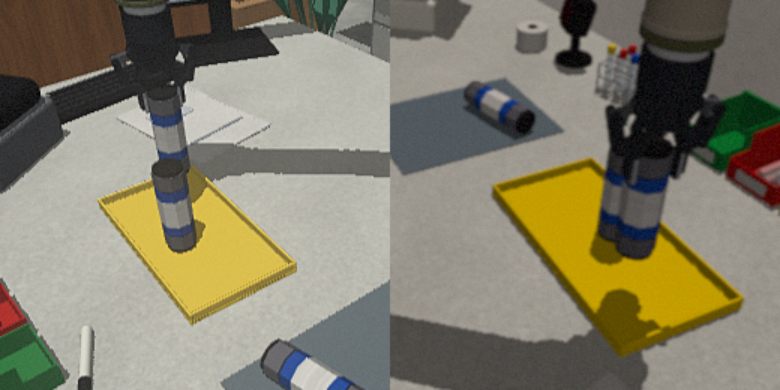

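A's bottom at side (405,267) matches the 90° prediction. I'll lower it carefully.

Request:
arm_command --pt "-4 4 10" --pt "-4 4 15" --pt "0 0 15" --pt "0 0 15" --pt "0 0 12" --pt "0 0 6" --pt "0 0 3" --pt "0 0 0" --pt "0 0 0" --turn '[0, 0, 0, 0, 0, 0, 0, 0, 0]' --grip '[1, 1, 1, 1, 1, 1, 1, 1, 1]'

```text
clock: 14.77
position: [0.5179, -0.3554, 0.129]
ee_rot: [0.81, 0.586, 0.0, -0.0]
ft_force: [-0.7, -0.0, -5.4]
grip_width: 0.567
```

Request:
arm_command --pt "0 0 2" --pt "0 0 2" --pt "0 0 0" --turn '[0, 0, 0]' --grip '[1, 1, 1]'

```text
clock: 15.02
position: [0.5182, -0.3562, 0.1273]
ee_rot: [0.81, 0.586, 0.001, 0.0]
ft_force: [-4.4, 2.9, 14.8]
grip_width: 0.568
```

Request:
arm_command --pt "0 0 2" --pt "0 0 2" --pt "0 0 0" --turn '[0, 0, 0]' --grip '[1, 1, 1]'

```text
clock: 15.27
position: [0.5181, -0.3576, 0.1269]
ee_rot: [0.81, 0.586, 0.002, 0.001]
ft_force: [-12.6, 6.9, 46.6]
grip_width: 0.571
```

Contact at about 0.1275. I'll back off the press to light contact before releasing.

Request:
arm_command --pt "0 0 -2" --pt "0 0 -2" --pt "0 0 -2" --pt "0 0 -0.5" --pt "0 0 0" --turn '[0, 0, 0, 0, 0]' --grip '[1, 1, 1, 1, 1]'

```text
clock: 15.68
position: [0.5181, -0.3552, 0.1274]
ee_rot: [0.81, 0.587, 0.0, -0.0]
ft_force: [-0.0, 0.1, 1.2]
grip_width: 0.569
```

```bash
python3 -c "
from h import *
delta([0.517,-0.354,0.118],None)
im=snap('scene','s10')
im2=snap('side','d10')
cv2.imwrite('pics/c10.png',cv2.resize(np.hstack([im[60:320,60:320],im2[100:360,240:500]]),None,fx=1.5,fy=1.5) )
tiltview()" | grep -v '^[23456]0'
```

```text
pos [ 0.5181 -0.3552  0.1274] xang 1.254 slide mm [ 0.8 -1.4  9.4]  F [-0.02  0.05  1.22] T [-0.003  0.132  0.009] w 0.569 t 15.68
70 side bot/top [414. 310.] [415. 229.] scene [172. 180.] [168. 142.] zbot 0.021
80 side bot/top [409. 304.] [416. 230.] scene [174. 186.] [167. 140.] zbot 0.015
90 side bot/top [404. 296.] [418. 232.] scene [176. 191.] [166. 139.] zbot 0.013
100 side bot/top [400. 288.] [419. 234.] scene [178. 195.] [166. 138.] zbot 0.015
110 side bot/top [396. 278.] [421. 237.] scene [180. 197.] [165. 137.] zbot 0.021
```

View pics/c10.png

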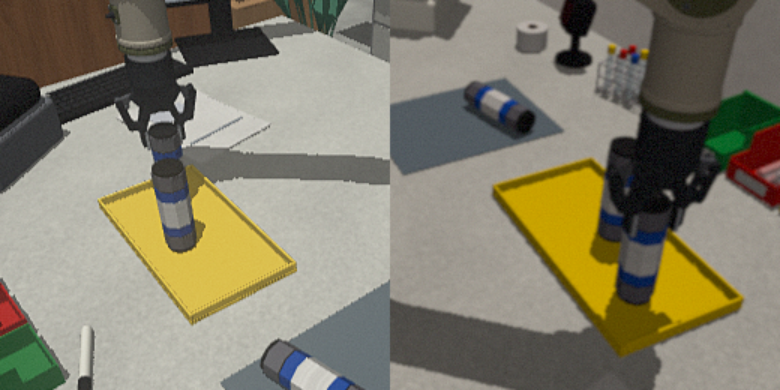

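Request:
arm_command --pt "0 0 0" --pt "0 0 0" --pt "0 0 0" --pt "0 0 0" --pt "0 0 0" --pt "0 0 0" --pt "0 0 0" --pt "0 0 0" --pt "0 0 0" --pt "0 0 0" --turn '[0, 0, 0, 0, 0, 0, 0, 0, 0, 0]' --grip '[0.42, 0.4, 0.38, 0.36, 0.34, 0.3, 0.2, 0.1, 0, 0]' --newtons 20

```text
clock: 16.62
position: [0.5176, -0.355, 0.127]
ee_rot: [0.81, 0.587, 0.0, -0.001]
ft_force: [0.1, 0.0, 0.2]
grip_width: 1.004
```

```bash
python3 -c "
from h import *
delta([0.517,-0.354,0.118],None)
im2=snap('side','d11');im=snap('wrist','w11')
cv2.imwrite('pics/c11.png',np.hstack([cv2.resize(im2[100:360,240:500],(420,420)),im[:,100:460]]))
"
```

```text
pos [ 0.5176 -0.355   0.127 ] xang 1.254 slide mm [ 0.8 -0.9  9. ]  F [0.1  0.01 0.21] T [-0.029  0.021 -0.036] w 1.004 t 16.62
```

View pics/c11.png

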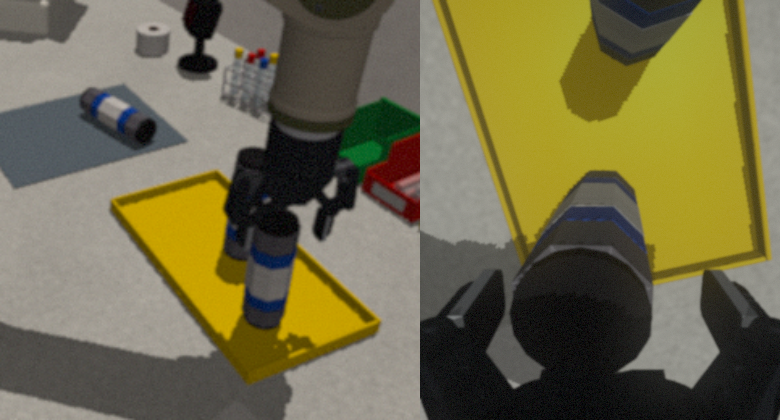

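A stands free between the open fingers. I'll retreat straight up, then go over B.

Request:
arm_command --pt "0 0 -4" --pt "0 0 -8" --pt "0 0 -12" --pt "0 0 -16" --pt "0 0 -20" --pt "0 0 -25" --pt "0 0 -25" --pt "0 0 0" --turn '[0, 0, 0, 0, 0, 0, 0, 0]' --grip '[0, 0, 0, 0, 0, 0, 0, 0]'

```text
clock: 17.38
position: [0.5188, -0.357, 0.2432]
ee_rot: [0.81, 0.586, 0.002, 0.003]
ft_force: [-0.9, 0.4, 0.2]
grip_width: 1.005
```

```bash
python3 -c "
from h import *
delta([0.605,0.159,0.21],1.76)
im=snap('scene','s12');im2=snap('side','d12')
cv2.imwrite('pics/c12.png',np.hstack([im[100:300,60:320],im2[150:350,240:500]]))
for c in ('scene','side'):
  for d in manip.tip_of('canister_c_mid',c): print(c,d['score'],toworld(c,d['xyz']))
"
```

```text
pos [ 0.5188 -0.357   0.2432] xang 1.253 slide mm [517.1 -79.5  32.6] turn deg -29.0 F [-0.87  0.4   0.18] T [-0.039  0.015  0.01 ] w 1.005 t 17.38
scene 0.85 [ 0.57614893 -0.23380322  0.08537112]
```

View pics/c12.png

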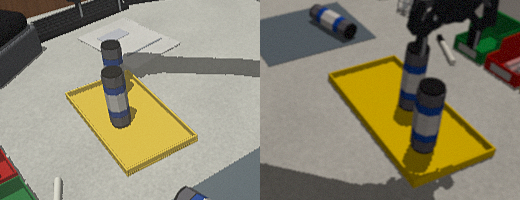

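A stands alone in the tray and C hasn't moved.

Request:
arm_command --pt "36 -5.5 0" --pt "36 -5.5 0" --pt "36 -5.5 0" --pt "36 -5.5 0" --pt "36 -5.5 0" --pt "36 -5.5 0" --pt "36 -5.5 0" --pt "36 -5.5 0" --pt "36 -5.5 0" --pt "36 -5.5 0" --turn '[0, 0, 0, 0, 0, 0, 0, 0, 0, 0]' --grip '[0, 0, 0, 0, 0, 0, 0, 0, 0, 0]'

```text
clock: 18.42
position: [0.5772, 0.006, 0.2368]
ee_rot: [0.81, 0.587, -0.0, -0.001]
ft_force: [1.0, -0.2, -0.0]
grip_width: 0.998
```

Request:
arm_command --pt "36 -5.5 8" --pt "36 -5.5 8" --pt "36 -5.5 8" --pt "36 -5.5 8" --pt "10 -2 0" --pt "0 0 0" --pt "0 0 0" --pt "0 0 0" --pt "0 0 0" --pt "0 0 0" --turn '[0, 0, 0, 0, -7, -7, -7, -7, -1, 0]' --grip '[0, 0, 0, 0, 0, 0, 0, 0, 0, 0]'

```text
clock: 19.25
position: [0.6025, 0.1577, 0.2051]
ee_rot: [0.638, 0.77, -0.0, -0.001]
ft_force: [-0.4, 0.4, -0.1]
grip_width: 0.998
```

```bash
python3 -c "
from h import *
delta([0.605,0.159,0.21],1.76)
im=snap('wrist','w13')
for d in manip.tip_of('canister_a_mid','wrist'): print(d['score'],toworld('wrist',d['xyz']))
"
```

```text
pos [0.6025 0.1577 0.2051] xang 1.757 slide mm [ 0.8  2.6 -4.9] turn deg -0.1 F [-0.37  0.35 -0.08] T [-0.022 -0.007 -0.002] w 0.998 t 19.25
```

View pics/w13.png

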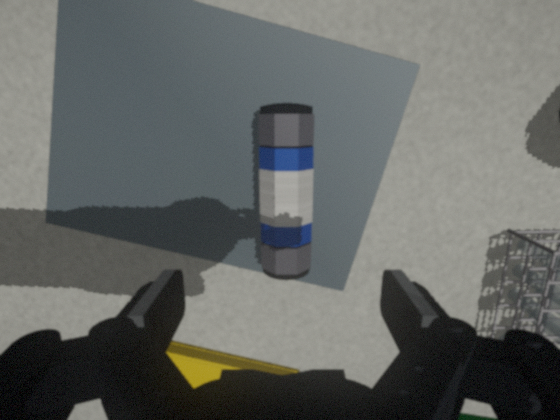

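B is centred at column 286, rows 104–277, aligned with the fingers and about 3 mm to the side. I'll correct that, descend, grip the middle and lift to feel.

Request:
arm_command --pt "0 2.6 35" --pt "0 0 35" --pt "0 0 35" --pt "0 0 35" --pt "0 0 28" --pt "0 0 14" --pt "0 0 9" --pt "0 0 0" --pt "0 0 0" --pt "0 0 0" --turn '[0, 0, 0, 0, 0, 0, 0, 0, 0, 0]' --grip '[0, 0, 0, 0, 0, 0, 0, 0, 1, 1]' --newtons 100

```text
clock: 20.18
position: [0.6066, 0.1589, 0.0166]
ee_rot: [0.637, 0.77, 0.002, -0.0]
ft_force: [0.2, 0.7, 1.0]
grip_width: 0.75
```

Request:
arm_command --pt "0 0 0" --pt "0 0 0" --pt "0 0 0" --pt "0 0 0" --pt "0 0 -10" --pt "0 0 -15" --pt "0 0 -15" --pt "0 0 -5" --pt "0 0 0" --pt "0 0 0" --turn '[0, 0, 0, 0, 0, 0, 0, 0, 0, 0]' --grip '[1, 1, 1, 1, 1, 1, 1, 1, 1, 1]'

```text
clock: 21.02
position: [0.6053, 0.1588, 0.06]
ee_rot: [0.637, 0.771, 0.001, -0.001]
ft_force: [0.2, -0.4, -5.2]
grip_width: 0.562
```

Request:
arm_command --pt "0 0 0" --turn '[0]' --grip '[1]'

```text
clock: 21.1
position: [0.6048, 0.1586, 0.0591]
ee_rot: [0.637, 0.771, -0.0, -0.001]
ft_force: [-0.4, -0.1, -4.5]
grip_width: 0.563
```

```bash
python3 -c "
from h import *
delta([0.605,0.159,0.05],1.76); im=snap('scene','s14');delta([0.605,0.159,0.05],1.76)
for d in manip.tip_of('canister_a_mid','scene'): print(d['score'],toworld('scene',d['xyz']))
cv2.imwrite('pics/c14.png',cv2.resize(im[200:380,160:400],None,fx=2.5,fy=2.5))"
```

```text
pos [0.6048 0.1586 0.0591] xang 1.76 slide mm [0.4 0.3 9.1] turn deg -0.0 F [-0.4  -0.08 -4.47] T [-0.183 -0.07   0.025] w 0.563 t 21.1
pos [0.6047 0.1586 0.0589] xang 1.76 slide mm [0.4 0.4 8.9] turn deg -0.0 F [ 0.73 -0.35 -5.39] T [-0.197 -0.008 -0.058] w 0.562 t 21.15
0.84 [0.23378484 0.26607679 0.02459405]
0.79 [ 0.51827417 -0.34830078  0.09104839]
0.59 [ 0.55392476 -0.246749    0.00703292]
```

View pics/c14.png

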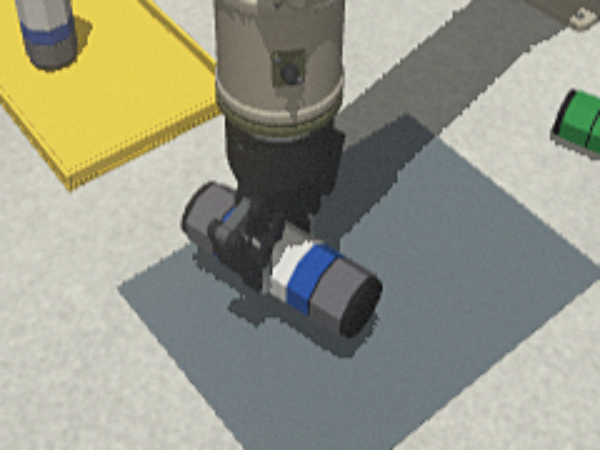

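The moment now is Tx ≈ −0.19, so B's heavy end is the +y end (tool +x). I'll set it down and regrip 48 mm toward −x.

Request:
arm_command --pt "0 0 15" --pt "0 0 15" --pt "0 0 10" --pt "0 0 3" --pt "0 0 0" --pt "0 0 0" --pt "0 0 0" --pt "-16 0 0" --pt "-16 0 0" --pt "-16 0 0" --turn '[0, 0, 0, 0, 0, 0, 0, 0, 0, 0]' --grip '[1, 1, 1, 1, 0, 0, 0, 0, 0, 0]'

```text
clock: 22.03
position: [0.6146, 0.1112, 0.0166]
ee_rot: [0.637, 0.771, 0.001, -0.001]
ft_force: [0.7, -0.5, -0.4]
grip_width: 1.002
```

Request:
arm_command --pt "0 0 0" --pt "0 0 0" --pt "0 0 0" --pt "0 0 0" --pt "0 0 0" --pt "0 0 0" --pt "0 0 0" --turn '[0, 0, 0, 0, 0, 0, 0]' --grip '[0, 1, 1, 1, 1, 1, 1]' --newtons 20

```text
clock: 22.62
position: [0.6142, 0.1129, 0.0166]
ee_rot: [0.637, 0.771, 0.001, -0.001]
ft_force: [-1.5, 3.9, 1.7]
grip_width: 0.579
```

Request:
arm_command --pt "0.5 0 -12" --pt "1.1 0 -12" --pt "2 0 -10" --pt "2.9 0 -10" --pt "3.7 0 -10" --pt "4.3 0 -9" --pt "5 0 -8" --pt "5.9 0 -8" --pt "6.5 0 -7" --pt "7.1 0 -7" --turn '[0, 0, 0, 0, 0, 0, 0, 0, 0, 0]' --grip '[1, 1, 1, 1, 1, 1, 1, 1, 1, 1]'

```text
clock: 23.45
position: [0.6068, 0.1503, 0.1102]
ee_rot: [0.637, 0.771, 0.0, -0.001]
ft_force: [0.1, 0.2, -4.6]
grip_width: 0.58
```

Request:
arm_command --pt "0 0 -41" --pt "0 0 -15" --pt "0 0 0" --pt "0 0 6" --pt "0 0 12" --pt "0 0 12" --pt "0 0 10" --pt "0 0 0" --pt "0 0 -41" --pt "0 0 -15" --turn '[0, 0, 0, 0, 0, 0, 0, 0, 0, 0]' --grip '[1, 1, 1, 1, 1, 1, 1, 1, 1, 1]'

```text
clock: 24.28
position: [0.6077, 0.1491, 0.1838]
ee_rot: [0.638, 0.77, 0.0, -0.0]
ft_force: [1.8, -0.5, -3.2]
grip_width: 0.58
```

```bash
sed -i 's/def tiltview():/def tiltview(sg=-1):/; s/d=-np.cos(t)\*ux/d=sg*np.cos(t)*ux/' h.py; python3 -c "
from h import *
delta([0.605,0.159,0.05],1.76); im=snap('scene','s15');im2=snap('side','d15')
tiltview(1)
cv2.imwrite('pics/c15.png',cv2.resize(np.hstack([im[120:340,170:370],im2[20:240,220:420]]),None,fx=2,fy=2))"
```

```text
pos [0.6077 0.1491 0.1838] xang 1.759 slide mm [ 10.1  -0.9 133.8] turn deg -0.1 F [ 1.76 -0.51 -3.19] T [-0.281 -0.253  0.026] w 0.58 t 24.28
20 side bot/top [288. 119.] [325. 117.] scene [325. 304.] [251. 240.] zbot 0.158
30 side bot/top [290. 126.] [325. 114.] scene [319. 309.] [253. 238.] zbot 0.137
40 side bot/top [293. 133.] [324. 112.] scene [312. 312.] [254. 237.] zbot 0.118
50 side bot/top [296. 140.] [323. 110.] scene [304. 313.] [256. 236.] zbot 0.102
60 side bot/top [300. 146.] [321. 108.] scene [295. 312.] [258. 236.] zbot 0.088
70 side bot/top [305. 152.] [320. 107.] scene [286. 309.] [261. 236.] zbot 0.078
80 side bot/top [310. 156.] [318. 105.] scene [277. 306.] [264. 237.] zbot 0.072
90 side bot/top [315. 160.] [317. 104.] scene [267. 300.] [267. 238.] zbot 0.07
100 side bot/top [320. 162.] [315. 104.] scene [258. 294.] [270. 240.] zbot 0.072
110 side bot/top [326. 163.] [314. 104.] scene [249. 287.] [273. 242.] zbot 0.078
```

View pics/c15.png

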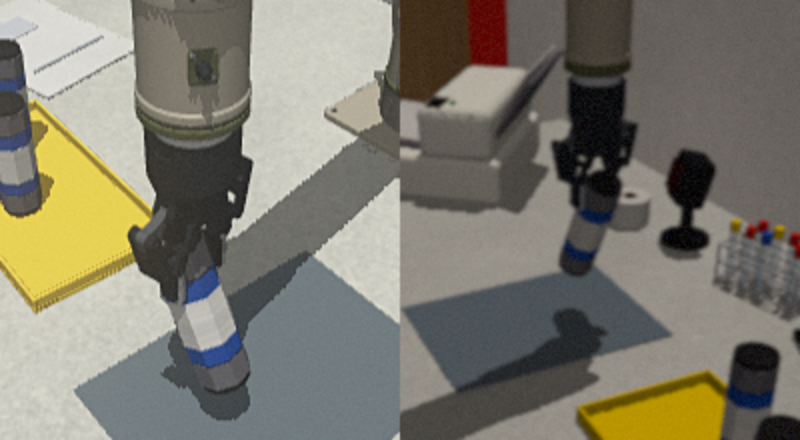

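B has swung to about 70°, bottom at scene (284,311). A few more quick lifts will follow, then a sideways start that swings it toward vertical.

Request:
arm_command --pt "0 0 0" --pt "0 0 -41" --pt "0 0 -20" --pt "0 0 0" --pt "0 0 -41" --pt "0 0 -20" --pt "0 0 0" --pt "0 0 0" --turn '[0, 0, 0, 0, 0, 0, 0, 0]' --grip '[1, 1, 1, 1, 1, 1, 1, 1]'

```text
clock: 25.05
position: [0.6071, 0.1494, 0.3019]
ee_rot: [0.637, 0.771, -0.0, -0.001]
ft_force: [0.1, 0.0, -5.4]
grip_width: 0.577
```

Request:
arm_command --pt "35 0 0" --pt "30 0 0" --pt "24 0 0" --pt "18 0 0" --pt "13 0 0" --pt "8 0 0" --pt "4 0 0" --pt "0 0 0" --pt "0 0 0" --turn '[0, 0, 0, 0, 0, 0, 0, 0, 0]' --grip '[1, 1, 1, 1, 1, 1, 1, 1, 1]'

```text
clock: 25.8
position: [0.5828, 0.2776, 0.3036]
ee_rot: [0.638, 0.77, 0.0, -0.001]
ft_force: [0.2, -0.6, -5.4]
grip_width: 0.577
```

```bash
python3 -c "
from h import *
delta([0.541,-0.121,0.3],1.76); im=snap('scene','s16');im2=snap('side','d16')
tiltview(1)
cv2.imwrite('pics/c16.png',cv2.resize(np.hstack([im[100:320,170:370],im2[0:220,220:420]]),None,fx=2,fy=2))"
```

```text
pos [0.5828 0.2776 0.3036] xang 1.758 slide mm [-383.8 -115.3    3.3] turn deg -0.1 F [ 0.15 -0.65 -5.38] T [-0.071 -0.023  0.017] w 0.577 t 25.8
20 side bot/top [260.  69.] [294.  61.] scene [415. 297.] [319. 218.] zbot 0.278
30 side bot/top [263.  77.] [293.  59.] scene [405. 303.] [321. 215.] zbot 0.257
40 side bot/top [265.  84.] [292.  57.] scene [394. 306.] [324. 213.] zbot 0.238
50 side bot/top [269.  91.] [291.  55.] scene [381. 308.] [327. 212.] zbot 0.221
60 side bot/top [273.  97.] [290.  53.] scene [368. 307.] [330. 212.] zbot 0.208
70 side bot/top [277. 102.] [289.  51.] scene [355. 304.] [334. 212.] zbot 0.198
80 side bot/top [282. 106.] [287.  50.] scene [342. 300.] [338. 213.] zbot 0.192
90 side bot/top [286. 108.] [286.  50.] scene [330. 293.] [342. 214.] zbot 0.19
100 side bot/top [291. 110.] [284.  49.] scene [318. 286.] [346. 216.] zbot 0.192
110 side bot/top [296. 110.] [283.  50.] scene [307. 277.] [350. 219.] zbot 0.198
```

View pics/c16.png

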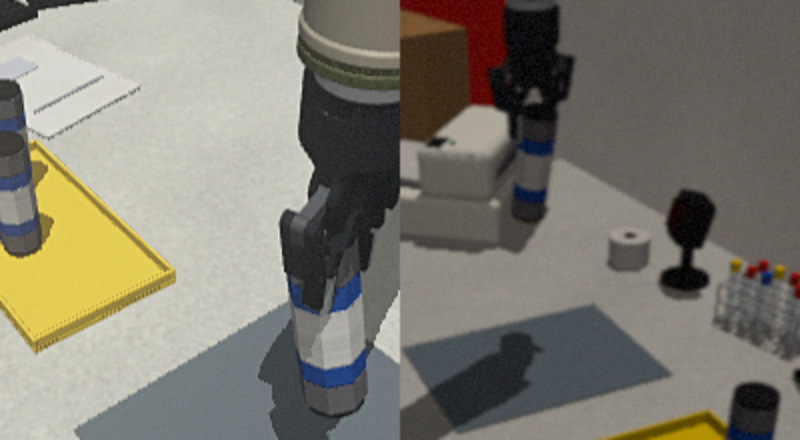

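B is at about 81° (side view dx −6 px, moment 0.07 N m). A slow start followed by an abrupt stop on the way back should swing it to vertical.

Request:
arm_command --pt "-3 0 0" --pt "-6 0 0" --pt "-10 0 0" --pt "-14 0 0" --pt "-18 0 0" --pt "-22 0 0" --pt "-26 0 0" --pt "-30 0 0" --pt "0 0 0" --pt "0 0 0" --turn '[0, 0, 0, 0, 0, 0, 0, 0, 0, 0]' --grip '[1, 1, 1, 1, 1, 1, 1, 1, 1, 1]'

```text
clock: 26.73
position: [0.6073, 0.1475, 0.3043]
ee_rot: [0.64, 0.769, 0.0, -0.0]
ft_force: [0.7, 1.3, -5.4]
grip_width: 0.578
```

```bash
python3 -c "
from h import *
delta([0.541,-0.121,0.3],1.76); im=snap('scene','s17');im2=snap('side','d17')
tiltview(1)
cv2.imwrite('pics/c17.png',cv2.resize(np.hstack([im[100:320,170:370],im2[0:220,220:420]]),None,fx=2,fy=2))" | grep -v '^[2-6]0'
```

```text
pos [0.6073 0.1475 0.3043] xang 1.754 slide mm [-252.  -114.     4.1] turn deg -0.4 F [ 0.71  1.32 -5.41] T [0.024 0.011 0.011] w 0.578 t 26.73
70 side bot/top [304. 114.] [320.  62.] scene [289. 267.] [262. 179.] zbot 0.198
80 side bot/top [310. 118.] [319.  60.] scene [279. 264.] [265. 179.] zbot 0.192
90 side bot/top [315. 122.] [317.  60.] scene [269. 259.] [268. 181.] zbot 0.19
100 side bot/top [321. 124.] [315.  59.] scene [258. 252.] [272. 183.] zbot 0.192
110 side bot/top [326. 124.] [314.  60.] scene [249. 245.] [275. 185.] zbot 0.198
```

View pics/c17.png

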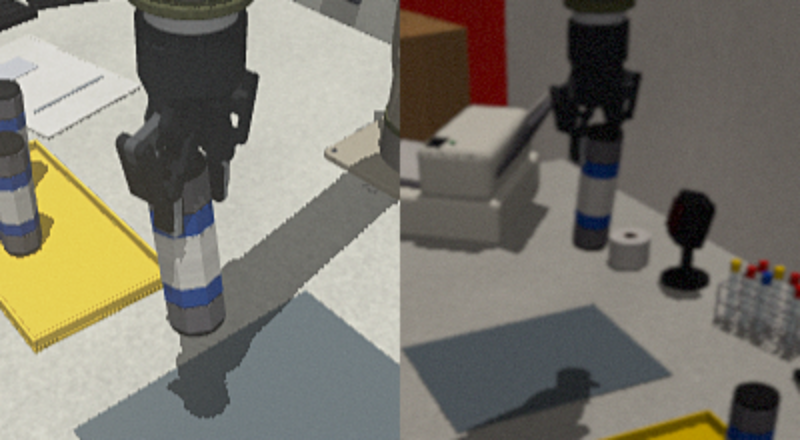

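B is within about 5° of vertical. I'll clamp it and carry it to the near end of the tray.

Request:
arm_command --pt "0 0 0" --pt "-10 -4.5 0" --pt "-20 -9 0" --pt "-30 -13.5 0" --pt "-35 -16 0" --pt "-35 -16 0" --pt "-35 -16 0" --pt "-35 -16 0" --pt "-30 -13.5 0" --pt "-20 -9 0" --turn '[0, 0, 0, 0, 0, 0, 0, 0, 0, 0]' --grip '[1, 1, 1, 1, 1, 1, 1, 1, 1, 1]' --newtons 80

```text
clock: 27.67
position: [0.5403, -0.1191, 0.3037]
ee_rot: [0.639, 0.77, 0.0, -0.0]
ft_force: [0.8, 0.3, -4.9]
grip_width: 0.57
```

Request:
arm_command --pt "-2 -0.5 8" --pt "0 0 20" --pt "0 0 25" --pt "0 0 25" --pt "0 0 20" --pt "0 0 10" --pt "0 0 0" --pt "0 0 0" --turn '[0, 0, 0, 0, 0, 0, 0, 0]' --grip '[1, 1, 1, 1, 1, 1, 1, 1]'

```text
clock: 28.33
position: [0.542, -0.1165, 0.1958]
ee_rot: [0.637, 0.771, 0.0, -0.001]
ft_force: [0.5, -0.4, -4.5]
grip_width: 0.569
```

```bash
python3 -c "
from h import *
delta([0.541,-0.121,0.13],1.76); im=snap('scene','s18');im2=snap('side','d18')
tiltview(1)
cv2.imwrite('pics/c18.png',cv2.resize(np.hstack([im[60:300,80:320],im2[100:340,260:500]]),None,fx=1.6,fy=1.6))" | grep -v '^[2-6]0'
```

```text
pos [ 0.542  -0.1165  0.1958] xang 1.76 slide mm [-4.3 -1.8 65.8] turn deg -0.0 F [ 0.49 -0.36 -4.46] T [ 0.006 -0.043 -0.026] w 0.569 t 28.33
70 side bot/top [336. 197.] [359. 147.] scene [229. 221.] [204. 155.] zbot 0.091
80 side bot/top [342. 203.] [357. 145.] scene [222. 219.] [206. 155.] zbot 0.085
90 side bot/top [349. 208.] [355. 144.] scene [215. 216.] [208. 156.] zbot 0.083
100 side bot/top [356. 211.] [353. 143.] scene [208. 212.] [210. 157.] zbot 0.085
110 side bot/top [364. 213.] [351. 143.] scene [202. 206.] [213. 159.] zbot 0.091
```

View pics/c18.png

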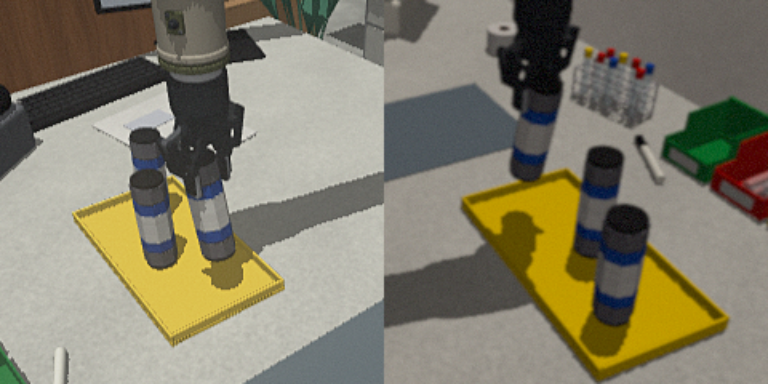

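Tilt is about 7°, heavy end down, with the bottom at side (349,209) over the tray floor. I'll lower it gently to first contact.

Request:
arm_command --pt "-3 -1 8" --pt "-3 -1 14" --pt "0 0 16" --pt "0 0 14" --pt "0 0 8" --pt "0 0 4" --pt "0 0 0" --pt "0 0 0" --turn '[0, 0, 0, 0, 0, 0, 0, 0]' --grip '[1, 1, 1, 1, 1, 1, 1, 1]'

```text
clock: 29.1
position: [0.5415, -0.1228, 0.1319]
ee_rot: [0.637, 0.771, 0.001, -0.0]
ft_force: [0.4, 0.4, -4.8]
grip_width: 0.569
```

Request:
arm_command --pt "0 0 1" --pt "0 0 1" --pt "0 0 0" --turn '[0, 0, 0]' --grip '[1, 1, 1]'

```text
clock: 29.35
position: [0.5413, -0.1226, 0.1296]
ee_rot: [0.637, 0.771, 0.001, -0.001]
ft_force: [0.4, 1.0, -5.0]
grip_width: 0.569
```

Request:
arm_command --pt "0 0 1" --pt "0 0 1" --pt "0 0 0" --turn '[0, 0, 0]' --grip '[1, 1, 1]'

```text
clock: 29.6
position: [0.541, -0.1225, 0.1272]
ee_rot: [0.637, 0.771, 0.0, -0.001]
ft_force: [0.4, -0.6, -5.5]
grip_width: 0.568
```

Request:
arm_command --pt "0 0 1" --pt "0 0 1" --pt "0 0 0" --turn '[0, 0, 0]' --grip '[1, 1, 1]'

```text
clock: 29.85
position: [0.541, -0.1226, 0.1251]
ee_rot: [0.637, 0.771, 0.0, -0.001]
ft_force: [-0.7, 0.1, -5.7]
grip_width: 0.572
```

Request:
arm_command --pt "0 0 1" --pt "0 0 1" --pt "0 0 0" --turn '[0, 0, 0]' --grip '[1, 1, 1]'

```text
clock: 30.1
position: [0.5413, -0.1228, 0.1237]
ee_rot: [0.637, 0.771, 0.001, -0.001]
ft_force: [-1.1, 0.8, 2.3]
grip_width: 0.571
```

```bash
python3 -c "
from h import *
delta([0.541,-0.121,0.13],1.76); im=snap('scene','s19');im2=snap('side','d19')
tiltview(1)
cv2.imwrite('pics/c19.png',cv2.resize(np.hstack([im[100:260,160:280],im2[140:300,300:420]]),None,fx=3,fy=3))" | grep -v '^[2-6]0'
```

```text
pos [ 0.5413 -0.1228  0.1237] xang 1.76 slide mm [ 1.8  0.1 -6.3] turn deg -0.0 F [-1.15  0.76  2.3 ] T [0.03  0.505 0.009] w 0.571 t 30.1
70 side bot/top [335. 222.] [358. 177.] scene [230. 242.] [207. 181.] zbot 0.018
80 side bot/top [341. 228.] [356. 176.] scene [224. 240.] [208. 181.] zbot 0.012
90 side bot/top [348. 233.] [354. 174.] scene [217. 237.] [211. 182.] zbot 0.01
100 side bot/top [355. 237.] [351. 173.] scene [210. 232.] [213. 183.] zbot 0.012
110 side bot/top [362. 239.] [349. 173.] scene [204. 227.] [215. 185.] zbot 0.018
```

View pics/c19.png

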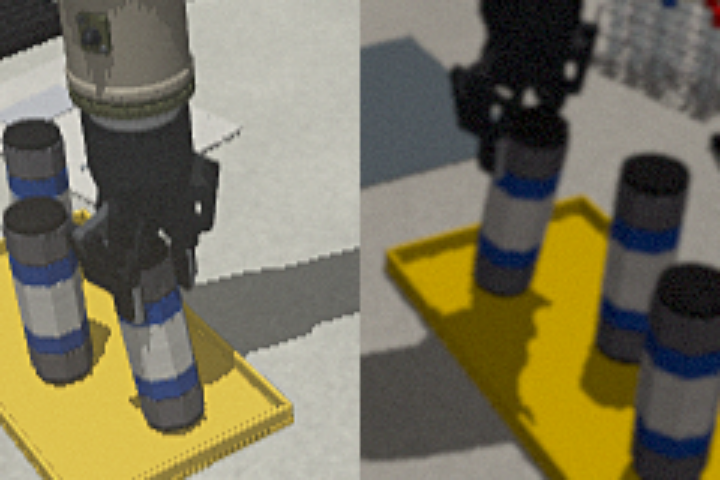

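B touches the tray floor tilted about 6–7°, well inside its self-righting range. I'll release gently.

Request:
arm_command --pt "0 0 -0.5" --pt "0 0 0" --pt "0 0 0" --pt "0 0 0" --pt "0 0 0" --pt "0 0 0" --pt "0 0 0" --pt "0 0 0" --pt "0 0 0" --pt "0 0 0" --turn '[0, 0, 0, 0, 0, 0, 0, 0, 0, 0]' --grip '[1, 0.42, 0.4, 0.38, 0.36, 0.34, 0.3, 0.2, 0.1, 0]' --newtons 20

```text
clock: 31.03
position: [0.5411, -0.1226, 0.1238]
ee_rot: [0.637, 0.771, 0.0, -0.001]
ft_force: [0.4, 0.1, -0.6]
grip_width: 0.994
```

Request:
arm_command --pt "0 0 0" --pt "0 0 0" --pt "0 0 0" --pt "0 0 0" --pt "0 0 0" --pt "0 0 0" --pt "0 0 0" --pt "0 0 0" --pt "0 0 0" --pt "0 0 0" --turn '[0, 0, 0, 0, 0, 0, 0, 0, 0, 0]' --grip '[0, 0, 0, 0, 0, 0, 0, 0, 0, 0]'

```text
clock: 31.87
position: [0.5411, -0.1226, 0.1238]
ee_rot: [0.637, 0.771, 0.0, -0.001]
ft_force: [0.0, -0.7, -0.3]
grip_width: 1.001
```

```bash
python3 -c "
from h import *
delta([0.541,-0.121,0.13],1.76); im=snap('wrist','w20');im2=snap('side','d20')
cv2.imwrite('pics/c20.png',np.hstack([im[:,100:460],cv2.resize(im2[140:300,300:420],(315,420))]))"
```

```text
pos [ 0.5411 -0.1226  0.1238] xang 1.76 slide mm [ 1.6  0.2 -6.2] turn deg -0.0 F [ 0.02 -0.69 -0.34] T [ 0.001 -0.006 -0.017] w 1.001 t 31.87
```

View pics/c20.png

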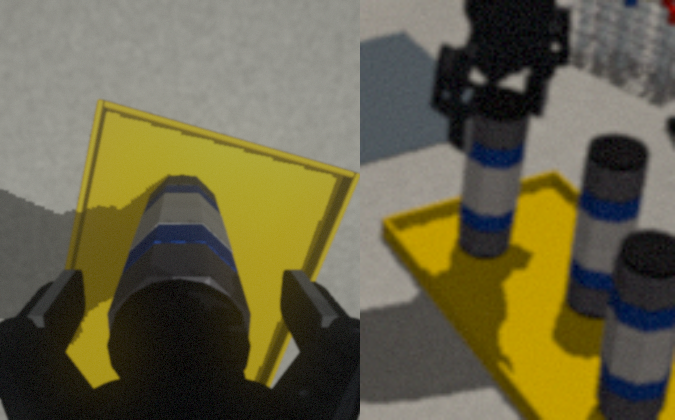

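B has righted itself and is clear of both fingers. I'll retreat straight up and check again.

Request:
arm_command --pt "0 0 -4" --pt "0 0 -8" --pt "0 0 -12" --pt "0 0 -16" --pt "0 0 -20" --pt "0 0 -25" --pt "0 0 -25" --pt "0 0 -25" --pt "0 0 -25" --pt "0 0 0" --turn '[0, 0, 0, 0, 0, 0, 0, 0, 0, 0]' --grip '[0, 0, 0, 0, 0, 0, 0, 0, 0, 0]'

```text
clock: 32.8
position: [0.5428, -0.1239, 0.2896]
ee_rot: [0.638, 0.77, 0.003, 0.002]
ft_force: [-0.3, -0.0, -0.3]
grip_width: 1.003
```

Request:
arm_command --pt "36 0 0" --pt "36 0 0" --pt "36 0 0" --pt "36 0 0" --pt "36 0 0" --pt "0 0 0" --pt "0 0 0" --pt "0 0 0" --pt "0 0 0" --pt "0 0 0" --turn '[0, 0, 0, 0, 0, 0, 0, 0, 0, 0]' --grip '[0, 0, 0, 0, 0, 0, 0, 0, 0, 0]'

```text
clock: 33.63
position: [0.5076, 0.0524, 0.2843]
ee_rot: [0.638, 0.77, 0.0, -0.001]
ft_force: [0.2, 0.0, -0.5]
grip_width: 0.999
```

```bash
python3 -c "
from h import *
im=snap('scene','s21')
for d in manip.tip_of('canister_c_mid','scene'): print('scene',d['score'],toworld('scene',d['xyz']))
im2=snap('side','d21')
for d in manip.tip_of('canister_c_mid','side'): print('side',d['score'],toworld('side',d['xyz']))
for c in [(.518,-.355),(.541,-.122),(.577,-.235)]:
  for z in (.005,.175): print(c,z,proj('scene',[*c,z]).round(),proj('side',[*c,z]).round())
delta([0.541,-0.121,0.13],1.76)
cv2.imwrite('pics/c21.png',cv2.resize(np.hstack([im[100:300,120:320],im2[140:340,290:490]]),None,fx=2,fy=2))"
```

```text
scene 0.72 [ 0.57684101 -0.23352922  0.086586  ]
side 0.8 [ 0.57523861 -0.23659834  0.08662025]
(0.518, -0.355) 0.005 [177. 193.] [403. 299.]
(0.518, -0.355) 0.175 [167. 142.] [417. 235.]
(0.541, -0.122) 0.005 [217. 238.] [348. 234.]
(0.541, -0.122) 0.175 [211. 184.] [353. 176.]
(0.577, -0.235) 0.005 [181. 222.] [388. 256.]
(0.577, -0.235) 0.175 [171. 169.] [398. 196.]
pos [0.5075 0.0533 0.2841] xang 1.759 slide mm [-177.7    0.5  153.8] turn deg -0.1 F [ 1.17  0.57 -0.59] T [0.02  0.037 0.006] w 1.001 t 33.83
```

View pics/c21.png

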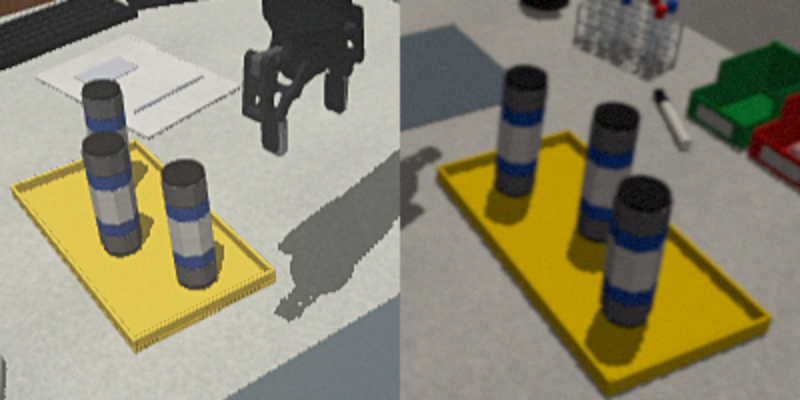

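All three stand upright inside the tray, parallel and at the predicted pixels. C is within about 3 mm of its first measurement, and the gripper is clear of everything. I'm handing in.

```bash
python3 -c "
from h import *
print(manip.hand_in())"
```

```text
the job is handed in; nothing more can be done
None
```

Both incoming canisters are standing upright in the tray on their heavy ends, and I handed the job in at about 34 s.

**How it was done:** I lifted each canister by the middle to find its heavy end from the sign of the moment. That was the −y end for A and the +y end for B. I then regripped each one near its light end with a light grip and let the heavy end swing down. After clamping, I set A at the far end of the tray and B at the near end.

**Last checks:**
- **Standing:** Scene and side pictures show all three upright, inside the walls, and at the pixels predicted for upright canisters.
- **Canister C:** It measured within about 3 mm of where it started.
- **Gripper:** It was open and clear of everything.

**What did not go as planned:**
- **Pivoting stuck:** Pad friction stopped both canisters short of vertical, A at about 45° from horizontal and B at about 70° when first checked. I used quick lifts and sideways starts and stops to bring them the rest of the way.
- **A pressed down:** A was pushed briefly onto the tray floor with up to about 47 N at the wrist before I backed off. That is below the 120 N wrist limit.
- **B tilted at release:** B was released about 6–7° off vertical and righted itself.

I did not check the canisters' speed at hand-in directly; they looked still in the last pictures.

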